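# Tip a power converter onto its test nest and seat it on the contacts

### The job

Put the standing power converter on test: bring its foot square up against the front edge of the aluminium test nest, tip it over that low edge so that it lies on its smooth side on the plate, terminals towards the contact head, then slide it in between the side guides and press it firmly home against the contact head. Lift it no more than a finger's width, ease it down rather than letting it fall, never ram or drop it against the nest, and leave the other parts on the bench alone.

Things in the scene. Friction and masses are not known exactly. Their poses are not given: they have to be found in the camera images.
- unit_mid (a point): Centre of the loose power converter (0.4-0.65 kg), a grey aluminium box standing on end before the nest: 44 thick x 60 wide x 110 mm tall, fins on its back (-x), smooth on the side facing the nest (+x, within 15 degrees), black terminal strip on its upper end. This point is 55 mm from the foot, mid-section. Axes: x out of the smooth side, y across the width, z foot to terminals.
- unit_top (a point): Middle of the converter's terminal end face (110 mm from the foot); same axes as unit_mid. Once home, this face touches the contact head.
- unit_toe (a point): Middle of the converter's bottom front edge, where the smooth side meets the foot (22 mm in +x of the foot's centre); same axes.
- nest: Test nest fixed to the bench: aluminium plate 200 (x) x 110 (y) x 10 mm thick; its 10 mm front edge is the low stop. Origin: middle of the front edge (towards the converter), underside; x from that edge to the contact head, z up. Two white guides, 14 mm high on the plate, 12 thick, are 64 mm apart from x = 120 to 150; lead-ins begin at x = 103, 77 mm apart. Plate bare from x = 0 to 100.
- contact_head: Rigid black block with five brass contacts, on the nest at the guides' far end: 30 (x) x 76 (y) x 42 mm above the plate. Origin: bottom middle of its front face, at nest x = 150, y = 0, z = 10 mm; same axes. Press the terminal end on it with at least 3 N for a moment; the converter must never bear on the nest or head with over 40 N.
- heatsink: Loose finned aluminium heatsink 45 x 40 x 32 mm, a bystander beside the nest. Origin: centre of its underside.
- transformer: Loose small transformer 42 x 34 x 39 mm, dark core with yellow winding, a bystander beside the nest. Origin: centre of its underside.
- reel: Loose solder reel, 52 mm diameter, 46 mm high, standing on its flange, a bystander beside the nest. Origin: centre of its underside.
Things that resemble listed ones, but are neither listed nor needed, are in the scene too. Leave any orange or turquoise look-alike of the nest alone.

How it is judged:
By the outcome, as a careful person would: the job done as asked, in the order asked, and still so for the second after the job is handed in, with the robot touching nothing.
It also fails if it takes over 61 s, if anything falls off the work surface, if the arm or the gripper's body presses on something with over 40 N, if the wrist force passes 120 N, or if a joint passes its speed limit or range.

### The arm

A 6-joint arm with a two-finger parallel gripper is mounted at the origin on the work surface. World frame = base frame: x ahead of the robot, y to its left, z up, the work surface at z = 0. Lengths are in m, angles in rad, forces in N, time in s.
With the tool pointing down it reaches from about 0.375 to 0.975 m from the base axis. Payload 3.8 kg.
Tool frame: the origin (TCP) lies at the very end of the fingers, on their centre line; the grasp point (between the pads) lies 19 mm behind it; z points along the fingers, y is the line along which they close (so a half turn about z gives the same grasp; the last joint's range is limited). The gripper opens to 85 mm and grips with 20 to 120 N. Pads are 22 mm wide; open, the fingers measure 114 mm over their backs; the gripper's body (76 mm by 85 mm) begins 54 mm behind the grasp point. The pads swing forward as they close: fully open they stand 13 mm farther back than shut.
Start: joints at [1.074, 0.264, 1.604, -0, 1.274, -0.037], TCP at [0.3, 0.605, 0.231] pointing down, gripper open.
Joint ranges: [-2.63, 2.63], [-0.94, 2.18], [0.31, 2.57], [-1.31, 4.45], [0, 2.66], [-2.55, 2.55]. Speed limits (rad/s): [2.57, 2.57, 3.14, 3.14, 3.14, 3.14].

### API

Orientations are given as a rotation vector (axis times angle).
In Python, from workcell import monitor, viewer, workorder gives the robot as it stands.
- The arm moves only by the tool jog_arm, never from a script. Its argument "commands" is a list of rows, each an object with "travel": the shift along the tool's x, y, z in mm, a list of three; "rot": the turn, a rotation vector about the tool's x, y, z in degrees, a list of three; "claw": the closure in counts, from 0 (fully open) to 255 (shut). A call has exactly 5 rows; each row shifts and turns the commanded pose from where the row before left it, along the tool's axes as they then stand; what a row does not reach is not made up. A row lasts 1/10 s, in which the tool goes at most 50 mm and 8.59 degrees, less where a joint would pass 70% of its speed; a pose out of reach is approached as far as the arm can. A call is refused whole if a number of a shift passes 50 or a number of a turn 8.59, either way. A call with a gripper value outside its range is refused whole. The fingers move at their own pace and stop on an object; "force" is the grip in N (left out, the last holds). Time passes only in rows, so rows that do not move let the fingers close, or fill a call up. It gives the time, the measured TCP pose, the force, the opening and the grip force at its end, in the units of the state.
- monitor.read_state(): the state, without advancing time (a new reading comes with each control period).
- viewer.read_camera(name): name is "side" or "top"; returns a dict with "color" (400x640x3 uint8, blue, green, red), "camera_matrix" (3x3 intrinsics, pixels), "R" (3x3) and "t" (3): a world point X has camera coordinates R X + t. Camera axes: x right, y down, z forward; pixel columns grow to the right and rows downward; lengths in m; the calibration is good to about 2 mm. A picture is of the moment at which its call begins. There is no depth.
- workorder.finish_job(): hands the job in; it is judged then, once.
The state is a dict: "time": time; "q": joint angles; "joint_vel": joint speeds; "joint_torque": joint torques, N m; "tool_pos": TCP position; "tcp_rot": TCP orientation; "wrist_force": force on the tool from outside, world axes, zero at the start; "torque": the same for the moment, N m; "width": opening from 0.0 (shut) to 1.0 (fully open); "grip_force": force on a finger pad.
Only numpy, scipy, OpenCV 4.12 (cv2) and the standard library are available. Lean on these libraries where they do the work, as an engineer would, in place of code of your own. Each camera call takes 0.05 s, during which the arm holds its last target. There are 200 camera calls.

## Working session

There is one attempt and no reset: what is moved stays moved. The work goes in short steps, Python scripts to look and compute and a tool call to move; the robot and the scene stay as the last step left them, time stands still between calls to the robot, and variables do not carry over. Pictures are saved under pics/ and viewed, at most 12 in all, crops included, and the job is handed in when it is done.

Besides the shell and the picture viewer there is one more tool, called after "Emit:" by a JSON object that holds its "method" and its "body". jog_arm: Moves the arm, as the interface text tells. Its arguments: {"type":"object","properties":{"commands":{"type":"array","items":{"type":"object","properties":{"travel":{"type":"array","items":{"type":"number"}},"rot":{"type":"array","items":{"type":"number"}},"claw":{"type":"number"}}}},"force":{"type":"number"}},"required":["commands"]}

```bash
mkdir -p pics; ls
python3 - <<'E'
from workcell import monitor, viewer
import cv2,pickle
s=monitor.read_state();print(s)
for n in("side","top"):
    c=viewer.read_camera(n);cv2.imwrite(f"pics/{n}0.png",c["color"]);pickle.dump(c,open(f"{n}0.pkl","wb"));print(n,c["camera_matrix"],c["R"],c["t"])
E
```

```text
pics
{'time': 0.0, 'q': array([ 1.07408356e+00,  2.64803435e-01,  1.60539964e+00, -1.21265476e-05,
        1.27371242e+00, -3.69021015e-02]), 'joint_vel': array([ 0.00192174,  0.00098137,  0.00206314, -0.00044033, -0.00115295,
        0.00017361]), 'joint_torque': array([ 9.67317028e-04, -5.15091741e+01, -3.67327523e+01, -3.49309266e-05,
        1.26078946e-02,  1.73887707e-05]), 'tool_pos': array([0.29919949, 0.60422937, 0.22991432]), 'tcp_rot': array([-0.71578003, -3.05834491,  0.00352374]), 'wrist_force': array([0.29138463, 0.75727029, 0.64048345]), 'torque': array([ 0.01678774, -0.01002446, -0.00883918]), 'grip_force': 0.0, 'width': 0.9998059262018797}
side [[456.56838427   0.         322.6738057 ]
 [  0.         456.56838427 193.47059356]
 [  0.           0.           1.        ]] [[ 0.78850842 -0.61500883  0.00431331]
 [-0.42459219 -0.54942054 -0.71962389]
 [ 0.44494487  0.5655981  -0.69435067]] [-0.39573356  0.2946404   1.08441822]
top [[409.87074916   0.         315.99116094]
 [  0.         409.87074916 204.10108712]
 [  0.           0.           1.        ]] [[ 2.88813753e-03 -9.99804749e-01 -1.95479392e-02]
 [-9.92401150e-01 -4.61030903e-04 -1.23043667e-01]
 [ 1.23010630e-01  1.97547643e-02 -9.92208715e-01]] [0.02037896 0.51780208 0.90921252]
```

View pics/side0.png

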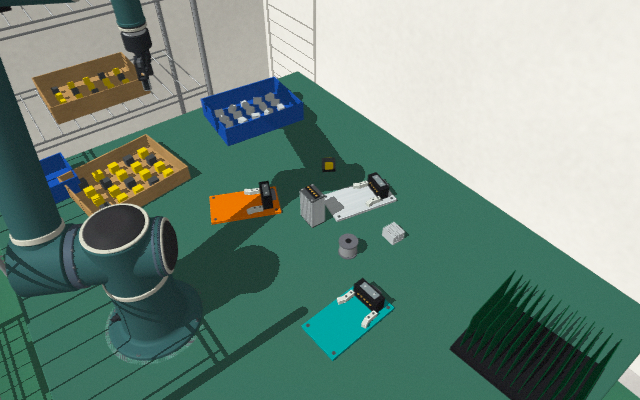

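View pics/top0.png

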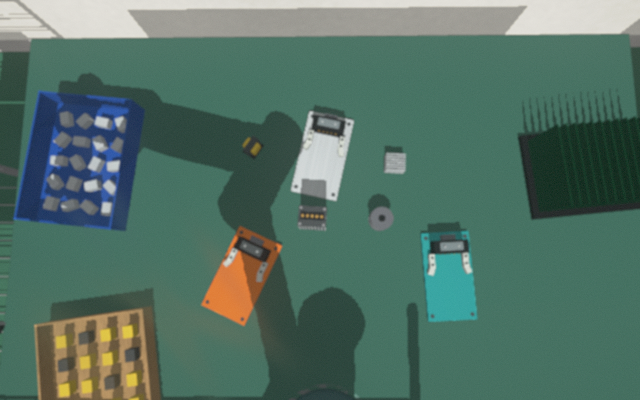

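The aluminium nest is at top px (322,155) and side px (360,200). Orange (242,275) and turquoise (449,275) are look-alikes. The converter is at top px (313,217) and side px (312,205). The reel (380,217), heatsink (395,161) and transformer (252,147) are bystanders. Next, a close crop to check.

Run:
```python
import cv2,numpy as np
a=cv2.imread("pics/top0.png")[100:240,270:370];b=cv2.imread("pics/side0.png")[160:240,290:410]
a=cv2.resize(a,None,fx=4,fy=4,interpolation=cv2.INTER_CUBIC);b=cv2.resize(b,None,fx=3.3,fy=3.3,interpolation=cv2.INTER_CUBIC)
o=np.zeros((560,800,3),np.uint8);o[:,:400]=a;o[:b.shape[0],400:400+b.shape[1]]=b[:, :400]
cv2.imwrite("pics/crop0.png",o)
```

```text
(no output)
```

View pics/crop0.png

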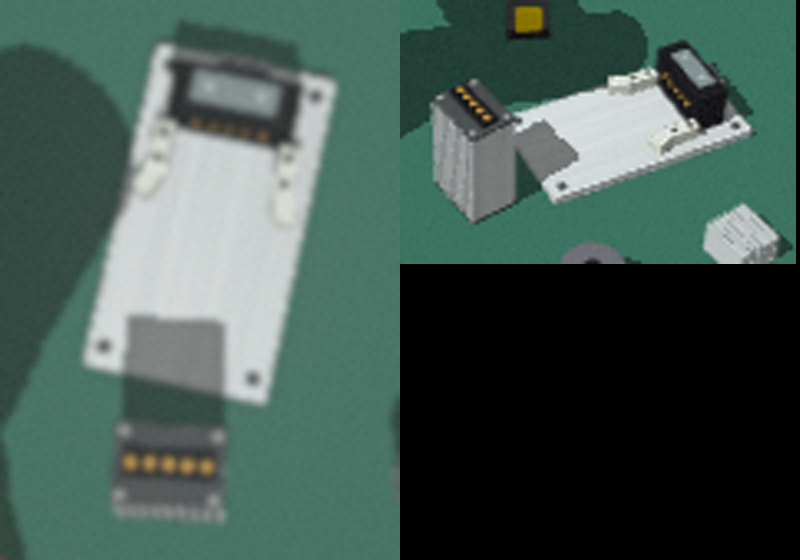

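Crop: the silver plate corners are at (160,43),(337,80),(266,403),(84,363) in crop px. The converter's top front edge runs (120,424)-(226,432), with the fins towards the robot. Choice confirmed; now fitting the poses.

```bash
cat > h.py <<'E'
import numpy as np,pickle,cv2
from scipy.optimize import least_squares
from scipy.spatial.transform import Rotation as Ro
def proj(c,X):
    p=(c["R"]@np.atleast_2d(X).T).T+c["t"]; q=(c["camera_matrix"]@p.T).T; return q[:,:2]/q[:,2:]
def tf(p,X):
    X=np.atleast_2d(X).astype(float);c,s=np.cos(p[2]),np.sin(p[2])
    return np.c_[p[0]+c*X[:,0]-s*X[:,1],p[1]+s*X[:,0]+c*X[:,1],X[:,2]]
def ray(c,uv,z):
    d=c["R"].T@np.linalg.inv(c["camera_matrix"])@np.r_[uv,1];o=-c["R"].T@c["t"];return o+d*(z-o[2])/d[2]
E
python3 - <<'E'
from h import *
T=pickle.load(open("top0.pkl","rb"));S=pickle.load(open("side0.pkl","rb"))
t=lambda L:np.array(L)/4+[270-.4,100-.4]
s=lambda L:(np.array(L)-[400,0])/3.3+[290-.35,160-.35]
def fit(obs,p0):
    f=lambda p:np.concatenate([(proj(c,tf(p,X))-uv).ravel() for c,X,uv in obs])
    r=least_squares(f,p0,loss="soft_l1");print(r.x,np.degrees(r.x[2]));
    for c,X,uv in obs: print(np.round(proj(c,tf(r.x,X))-uv,1).tolist())
    return r.x
n=fit([(T,[[.2,.055,.01],[.2,-.055,.01],[0,-.055,.01],[0,.055,.01]],t([[160,43],[337,80],[266,403],[84,363]])),
 (S,[[0,-.055,.01],[.2,-.055,.01]],s([[553,197],[752,126]]))],[.6,0,0])
u=fit([(T,[[.022,.03,.11],[.022,-.03,.11],[-.022,-.03,.11],[-.022,.03,.11]],t([[120,424],[226,432],[224,520],[113,514]])),
 (S,[[-.022,-.03,0],[.022,-.03,0],[.022,-.03,.11],[-.022,-.03,.11],[-.022,.03,.11]],s([[475,222],[517,203],[517,122],[475,138],[432,98]]))],[.55,0,0])
c,sn=np.cos(n[2]),np.sin(n[2]);d=u[:2]-n[:2]
print("unit in nest",c*d[0]+sn*d[1],-sn*d[0]+c*d[1],np.degrees(u[2]-n[2]))
# contact head top check: 
print(proj(T,tf(n,[[.15,.038,.052],[.15,-.038,.052]])),t([[170,118],[295,145]]))
np.save("n.npy",n);np.save("u.npy",u)
E
```

```text
[ 0.5421711   0.02824913 -0.21784867] -12.481809165853734
[[-0.4, -0.1], [-0.1, 0.0], [-0.1, -0.4], [-0.0, -0.3]]
[[0.0, 0.9], [-0.3, 1.4]]
[ 0.48223764  0.02643253 -0.02295072] -1.3149794134709354
[[-0.8, 0.0], [1.2, -1.3], [1.2, -2.4], [0.3, -1.6]]
[[-0.9, 2.4], [-1.1, 1.3], [-0.8, -1.7], [-1.4, 0.3], [-1.2, -0.1]]
unit in nest -0.05812429539519982 -0.014727059533000696 11.1668297523828
[[310.97621816 125.87940421]
 [343.26867298 132.70834857]] [[312.1  129.1 ]
 [343.35 135.85]]
```

```bash
cat >> h.py <<'E'
from scipy.linalg import logm,expm
def M(R,p): A=np.eye(4);A[:3,:3]=R;A[:3,3]=p;return A
def cur(s): return M(Ro.from_rotvec(s["tcp_rot"]).as_matrix(),s["tool_pos"])
def rows(T0,T1,N):
    D=expm(np.real(logm(np.linalg.inv(T0)@T1))/N)
    return np.round(D[:3,3]*1000,2).tolist(),np.round(Ro.from_matrix(D[:3,:3]).as_rotvec(degrees=True),3).tolist()
def grasp(pose,gx,gz,A,flip=1):
    """tool pose gripping standing unit: pose(x,y,yaw), grasp pt (gx,gz) in unit, A deg below horizontal"""
    a=np.radians(A);z=np.array([np.cos(a),0,-np.sin(a)]);y=np.array([0,flip,0.]);x=np.cross(y,z)
    R=Ro.from_euler("z",pose[2]).as_matrix()@np.c_[x,y,z]
    return M(R,tf(pose,[[gx,0,gz]])[0]+R[:,2]*.019)
E
python3 - <<'E'
from h import *
from workcell import monitor
T=pickle.load(open("top0.pkl","rb"));S=pickle.load(open("side0.pkl","rb"))
t=lambda L:np.array(L)/4+[270-.4,100-.4]
s=lambda L:(np.array(L)-[400,0])/3.3+[290-.35,160-.35]
n=np.load("n.npy")
for use in (0,1,2):
    obs=[(T,[[.022,.03,.11],[.022,-.03,.11]],t([[119,424],[226,432]])),
     (S,[[-.022,-.03,0],[.022,-.03,0],[.022,-.03,.11],[-.022,-.03,.11],[-.022,.03,.11]],s([[475,222],[517,203],[517,122],[475,138],[432,98]]))]
    o=[obs[0]] if use==1 else [obs[1]] if use==2 else obs
    r=least_squares(lambda p:np.concatenate([(proj(c,tf(p,X))-uv).ravel() for c,X,uv in o]),[.5,0,0],loss="soft_l1")
    print(use,r.x,np.degrees(r.x[2]));
    for c,X,uv in obs: print(np.round(proj(c,tf(r.x,X))-uv,1).tolist())
    if use==0:np.save("u.npy",r.x);u=r.x
for k,uv,z in(("reel",(380,217),.046),("heatsink",(395,162),.03),("trafo",(252,147),.035)):print(k,ray(T,uv,z))
st=monitor.read_state();T0=cur(st);print(T0.round(3))
for f in(1,-1):
    G=grasp(u,-.008,.07,50,f);P=G@M(np.eye(3),[0,0,-.1]);print(f,P.round(3).tolist(),rows(T0,P,20))
E
```

```text
0 [ 4.83778083e-01  2.58281353e-02 -4.42958216e-05] -0.002537963626877414
[[-0.5, -0.4], [1.2, -2.4]]
[[-0.0, 2.3], [-0.5, 1.0], [-0.2, -2.0], [-0.5, 0.2], [-0.7, -0.0]]
1 [ 0.48088552  0.02821248 -0.07364837] -4.219740503205086
[[-0.8, -0.1], [0.8, 0.0]]
[[-2.3, 2.3], [-2.1, 1.7], [-1.9, -1.4], [-2.9, 0.1], [-1.7, -0.7]]
2 [ 0.48561656  0.02620201 -0.01486379] -0.8516323738855173
[[-0.5, -1.5], [1.2, -3.0]]
[[0.2, 1.9], [-0.1, 0.8], [0.2, -2.3], [-0.2, -0.2], [-0.2, -0.5]]
reel [ 0.48691308 -0.12297482  0.046     ]
heatsink [ 0.61666952 -0.16199047  0.03      ]
trafo [0.65184051 0.17118662 0.035     ]
[[-0.896  0.444 -0.001  0.299]
 [ 0.444  0.896 -0.002  0.604]
 [ 0.    -0.002 -1.     0.23 ]
 [ 0.     0.     0.     1.   ]]
1 [[-0.766, 0.0, 0.643, 0.424], [0.0, 1.0, -0.0, 0.026], [-0.643, 0.0, -0.766, 0.132], [0.0, 0.0, 0.0, 1.0]] ([-11.22, -27.06, 8.4], [-0.465, -1.966, -1.261])
-1 [[0.766, -0.0, 0.643, 0.424], [-0.0, -1.0, -0.0, 0.026], [0.643, 0.0, -0.766, 0.132], [0.0, 0.0, 0.0, 1.0]] ([-38.41, 12.19, -5.39], [-2.649, 0.627, 7.273])
```

Run:
```python
from h import *
from workcell import monitor
u=np.array([.482,.0268,np.radians(-2.5)]);np.save("u.npy",u)
P=grasp(u,-.008,.07,48)@M(np.eye(3),[0,0,-.11]);print(P[:3,3],rows(cur(monitor.read_state()),P,20))
```

```text
[0.41317468 0.02980498 0.13762618] ([-11.15, -26.66, 8.36], [-0.443, -2.07, -1.136])
```

Emit:
{"method": "jog_arm", "body": {"commands": [{"travel": [-11.15,-26.66,8.36],"rot": [-0.443,-2.07,-1.136],"claw": 0},{"travel": [-11.15,-26.66,8.36],"rot": [-0.443,-2.07,-1.136],"claw": 0},{"travel": [-11.15,-26.66,8.36],"rot": [-0.443,-2.07,-1.136],"claw": 0},{"travel": [-11.15,-26.66,8.36],"rot": [-0.443,-2.07,-1.136],"claw": 0},{"travel": [-11.15,-26.66,8.36],"rot": [-0.443,-2.07,-1.136],"claw": 0}], "force": 60}}

```text
time: 0.6
tool_pos: [0.2986, 0.4583, 0.191]
tcp_rot: [0.528, 2.908, -0.007]
wrist_force: [0.3, 0.0, 0.4]
width: 1.003
grip_force: 0.0
```

Emit:
{"method": "jog_arm", "body": {"commands": [{"travel": [-11.15,-26.66,8.36],"rot": [-0.443,-2.07,-1.136],"claw": 0},{"travel": [-11.15,-26.66,8.36],"rot": [-0.443,-2.07,-1.136],"claw": 0},{"travel": [-11.15,-26.66,8.36],"rot": [-0.443,-2.07,-1.136],"claw": 0},{"travel": [-11.15,-26.66,8.36],"rot": [-0.443,-2.07,-1.136],"claw": 0},{"travel": [-11.15,-26.66,8.36],"rot": [-0.443,-2.07,-1.136],"claw": 0}]}}

```text
time: 1.1
tool_pos: [0.3189, 0.3127, 0.1602]
tcp_rot: [0.356, 2.749, -0.011]
wrist_force: [0.7, -0.7, -0.4]
width: 1.004
grip_force: 0.0
```

```bash
python3 -c "
from workcell import monitor;import numpy as np
s=monitor.read_state();print(np.degrees(s['q']),s['tool_pos'])"
```

```text
[ 55.87511951 -13.11614415 131.00085516 -23.46902677  54.98960793
  -6.95617322] [0.31886152 0.31273375 0.16020585]
```

Emit:
{"method": "jog_arm", "body": {"commands": [{"travel": [-11.15,-26.66,8.36],"rot": [-0.443,-2.07,-1.136],"claw": 0},{"travel": [-11.15,-26.66,8.36],"rot": [-0.443,-2.07,-1.136],"claw": 0},{"travel": [-11.15,-26.66,8.36],"rot": [-0.443,-2.07,-1.136],"claw": 0},{"travel": [-11.15,-26.66,8.36],"rot": [-0.443,-2.07,-1.136],"claw": 0},{"travel": [-11.15,-26.66,8.36],"rot": [-0.443,-2.07,-1.136],"claw": 0}]}}

```text
time: 1.6
tool_pos: [0.3579, 0.1692, 0.1412]
tcp_rot: [0.197, 2.581, -0.015]
wrist_force: [0.3, 0.1, -0.0]
width: 0.996
grip_force: 0.0
```

Emit:
{"method": "jog_arm", "body": {"commands": [{"travel": [-11.15,-26.66,8.36],"rot": [-0.443,-2.07,-1.136],"claw": 0},{"travel": [-11.15,-26.66,8.36],"rot": [-0.443,-2.07,-1.136],"claw": 0},{"travel": [-11.15,-26.66,8.36],"rot": [-0.443,-2.07,-1.136],"claw": 0},{"travel": [-11.15,-26.66,8.36],"rot": [-0.443,-2.07,-1.136],"claw": 0},{"travel": [-11.15,-26.66,8.36],"rot": [-0.443,-2.07,-1.136],"claw": 0}]}}

```text
time: 2.1
tool_pos: [0.4521, 0.0524, 0.174]
tcp_rot: [0.062, 2.453, -0.045]
wrist_force: [0.1, 0.7, -0.5]
width: 0.997
grip_force: 0.0
```

Run:
```python
from h import *
from workcell import monitor,viewer
s=monitor.read_state();print(np.degrees(s['q']),cur(s).round(3))
u=np.load("u.npy");P=grasp(u,-.008,.07,48)@M(np.eye(3),[0,0,-.11]);print(P.round(3))
a=viewer.read_camera("top")["color"][90:250,240:440];b=viewer.read_camera("side")["color"][110:250,240:440]
f=lambda i:cv2.resize(i,(400,int(i.shape[0]*2)),interpolation=cv2.INTER_CUBIC)
cv2.imwrite("pics/p1.png",np.vstack([f(a),f(b)])[:600])
```

```text
[ 10.74970194 -31.8543142  147.27089963 -20.94231464  27.691994
 -60.9869101 ] [[-0.772  0.056  0.634  0.452]
 [ 0.033  0.998 -0.049  0.052]
 [-0.635 -0.017 -0.772  0.174]
 [ 0.     0.     0.     1.   ]]
[[-0.742  0.044  0.668  0.413]
 [ 0.032  0.999 -0.029  0.03 ]
 [-0.669  0.    -0.743  0.138]
 [ 0.     0.     0.     1.   ]]
```

View pics/p1.png

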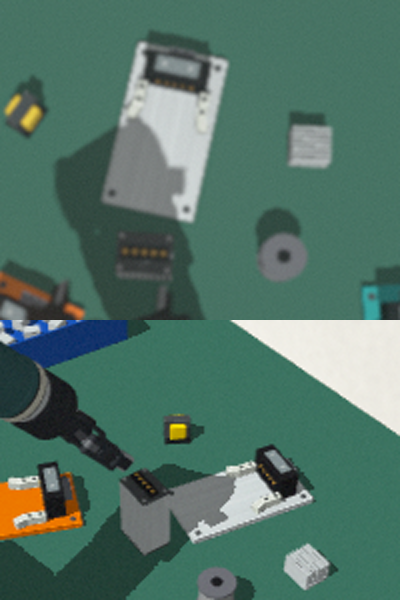

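Picture: the gripper is behind and above the converter, nothing touched. The elbow joint is at its limit, so I'm fitting the kinematics to see which tilts are reachable.

```bash
cat >> h.py <<'E'
def data():
    from workcell import monitor
    s=monitor.read_state()
    return [([1.07408356,.264803435,1.60539964,0,1.27371242,-.0369],[.29919949,.60422937,.22991432],[-.71578003,-3.05834491,.00352374]),
     (np.radians([55.87511951,-13.11614415,131.00085516,-23.469,54.9896,-6.956]),[.31886152,.31273375,.16020585],[.356,2.749,-.011]),
     (s["q"],s["tool_pos"],s["tcp_rot"])]
E
python3 - <<'E'
from h import *
D=data();A=[];b=[]
u=lambda t,q:np.array([np.cos(q)*np.sin(t),np.sin(q)*np.sin(t),np.cos(t)])
for q,p,r in D:
    R=Ro.from_rotvec(r).as_matrix()
    A.append(np.c_[u(np.pi/2,q[0]),[0,0,1],u(q[1],q[0]),u(q[1]+q[2],q[0]),R[:,2]]);b.append(p)
A=np.vstack(A);b=np.hstack(b);x,res,rk,sv=np.linalg.lstsq(A,b,rcond=None);print("a h L1 L2 Lt",x,res,sv,(A@x-b).round(4))
A2=A[:,1:];x2,res,_,_=np.linalg.lstsq(A2,b,rcond=None);print("a=0",x2,(A2@x2-b).round(4))
E
```

```text
a h L1 L2 Lt [0.02185377 0.22993676 0.46055598 0.55187556 0.27814053] [0.00100584] [3.17052281 2.14394964 0.49705772 0.31010525 0.08962904] [ 0.0196 -0.016   0.0036  0.0078  0.0076  0.0008 -0.0035 -0.0141 -0.0044]
a=0 [0.24128512 0.45902852 0.57513921 0.27890094] [ 0.0196 -0.016   0.0059  0.0075  0.0068 -0.0009 -0.003  -0.0142 -0.0049]
```

```bash
cat >> h.py <<'E'
uu=lambda t,q:np.array([np.cos(q)*np.sin(t),np.sin(q)*np.sin(t),np.cos(t)])
def fk_terms(q,r):
    R=Ro.from_rotvec(r).as_matrix()
    return np.c_[[-np.sin(q[0]),np.cos(q[0]),0],[0,0,1],uu(q[1],q[0]),uu(q[1]+q[2],q[0]),R[:,2]]
E
python3 - <<'E'
from h import *
D=data();A=np.vstack([fk_terms(q,r) for q,p,r in D]);b=np.hstack([p for q,p,r in D])
x=np.linalg.lstsq(A,b,rcond=None)[0];print("off h L1 L2 Lt",x,(A@x-b).round(4))
np.save("kin.npy",x);off,h,L1,L2,Lt=x
# reach: wrist must satisfy |W-shoulder|>=dmin(q3=2.55), q2>=-.94, tool below forearm (q5>0)
def chk(p,R):
    W=p-Lt*R[:,2];rho=np.sqrt(max(0,W[0]**2+W[1]**2-off**2));z=W[2]-h;d=np.hypot(rho,z)
    c=(d*d-L1*L1-L2*L2)/(2*L1*L2)
    if abs(c)>1:return "far",d
    q3=np.arccos(c);q2=np.arctan2(rho,z)-np.arctan2(L2*np.sin(q3),L1+L2*np.cos(q3))
    q1=np.arctan2(W[1],W[0])-np.arcsin(off/np.hypot(W[0],W[1]));f=uu(q2+q3,q1)
    return round(float(q2),2),round(float(q3),2),"fore",round(float(np.degrees(q2+q3))),"q5",round(float(np.degrees(np.arccos(f@R[:,2]))))
n=np.load("n.npy");u=np.load("u.npy")
st=tf(n,[[-.022,0,0]])[0];st[2]=n[2]
for A in(48,55,60,65,70,75,80,90):
    G=grasp(u,-.008,.07,A);H=grasp(st,-.008,.07,A)
    Q=M(Ro.from_euler("z",n[2]).as_matrix(),[n[0],n[1],.01])
    F=Q@M(Ro.from_euler("y",np.pi/2).as_matrix(),[0,0,0])@np.linalg.inv(Q)@H
    print(A,"now",chk(G[:3,3],G[:3,:3]),"nest",chk(H[:3,3],H[:3,:3]),"laid",chk(F[:3,3],F[:3,:3]))
E
```

```text
off h L1 L2 Lt [0.02493685 0.2500684  0.51254548 0.56560255 0.34801849] [-0.  0. -0.  0.  0.  0. -0. -0.  0.]
48 now (-0.2, 2.66, 'fore', 141, 'q5', 4) nest (-0.08, 2.56, 'fore', 142, 'q5', 15) laid (0.84, 1.36, 'fore', 126, 'q5', 102)
55 now (-0.2, 2.59, 'fore', 137, 'q5', 9) nest (-0.08, 2.49, 'fore', 138, 'q5', 15) laid (0.92, 1.28, 'fore', 126, 'q5', 109)
60 now (-0.18, 2.53, 'fore', 135, 'q5', 15) nest (-0.07, 2.44, 'fore', 136, 'q5', 18) laid (0.97, 1.23, 'fore', 126, 'q5', 113)
65 now (-0.15, 2.48, 'fore', 133, 'q5', 22) nest (-0.05, 2.39, 'fore', 134, 'q5', 23) laid (1.03, 1.18, 'fore', 127, 'q5', 118)
70 now (-0.11, 2.42, 'fore', 132, 'q5', 28) nest (-0.02, 2.33, 'fore', 133, 'q5', 29) laid (1.08, 1.14, 'fore', 127, 'q5', 123)
75 now (-0.07, 2.36, 'fore', 131, 'q5', 34) nest (0.02, 2.28, 'fore', 131, 'q5', 34) laid (1.13, 1.1, 'fore', 127, 'q5', 127)
80 now (-0.02, 2.3, 'fore', 131, 'q5', 39) nest (0.06, 2.22, 'fore', 131, 'q5', 40) laid (1.18, 1.06, 'fore', 128, 'q5', 131)
90 now (0.08, 2.19, 'fore', 130, 'q5', 50) nest (0.15, 2.11, 'fore', 129, 'q5', 51) laid (1.27, 1.0, 'fore', 130, 'q5', 140)
```

```bash
cat >> h.py <<'E'
off,h_,L1,L2,Lt=np.load("kin.npy")
def ik(T):
    p,R=T[:3,3],T[:3,:3];W=p-Lt*R[:,2];rho=np.sqrt(W[0]**2+W[1]**2-off**2);z=W[2]-h_;d=np.hypot(rho,z)
    q3=np.arccos((d*d-L1*L1-L2*L2)/(2*L1*L2));q2=np.arctan2(rho,z)-np.arctan2(L2*np.sin(q3),L1+L2*np.cos(q3))
    q1=np.arctan2(W[1],W[0])-np.arcsin(off/np.hypot(W[0],W[1]));f=uu(q2+q3,q1)
    e=uu(q2+q3+np.pi/2,q1);y=np.array([-np.sin(q1),np.cos(q1),0])
    q5=np.arccos(f@R[:,2]);q4=np.arctan2(R[:,2]@y,R[:,2]@e)
    F=np.c_[e,y,f];Q=F@Ro.from_euler("ZY",[q4,q5]).as_matrix();E=Q.T@R;q6=np.arctan2(E[1,0],E[0,0])
    return np.array([q1,q2,q3,q4,q5,q6])
def tip(T,n,deg):
    Q=M(Ro.from_euler("z",n[2]).as_matrix(),[n[0],n[1],.01])
    return Q@M(Ro.from_euler("y",np.radians(deg)).as_matrix(),[0,0,0])@np.linalg.inv(Q)@T
E
python3 - <<'E'
from h import *
from workcell import monitor
s=monitor.read_state();d=np.degrees
print(d(s["q"]).round(1),d(ik(cur(s))).round(1))
n=np.load("n.npy");u=np.load("u.npy");st=tf(n,[[-.022,0,0]])[0];st[2]=n[2]
for A in(54,57,60,63,66):
    G=grasp(u,-.012,.064,A);H=grasp(st,-.012,.064,A)
    print(A,d(ik(G)).round(0),d(ik(H)).round(0),[d(ik(tip(H,n,k))).round(0)[[2,3,4,5]].tolist() for k in(30,60,90)])
    B=G@M(np.eye(3),[0,0,-.075]);print("   pre",d(ik(B)).round())
E
```

```text
[ 10.4 -31.8 147.2 -21.   27.8 -60.8] [ 10.4 -31.8 147.2 -21.1  27.8  29.2]
54 [  2. -11. 149. -26.   6.  30.] [  9.  -4. 144. -64.  14.  81.] [[121.0, -2.0, 45.0, 15.0], [98.0, 4.0, 78.0, 8.0], [75.0, 7.0, 107.0, 7.0]]
   pre [  3. -27. 151.  -9.  21.  13.]
57 [  2. -10. 148. -14.  10.  17.] [  8.  -4. 142. -47.  15.  64.] [[119.0, -1.0, 48.0, 14.0], [96.0, 4.0, 81.0, 8.0], [73.0, 7.0, 110.0, 7.0]]
   pre [  3. -26. 149.  -7.  24.  11.]
60 [  2. -10. 146.  -9.  14.  12.] [  8.  -4. 140. -34.  18.  51.] [[117.0, -0.0, 52.0, 13.0], [94.0, 5.0, 84.0, 8.0], [72.0, 7.0, 113.0, 7.0]]
   pre [  2. -24. 146.  -5.  28.   9.]
63 [  2.  -9. 144.  -6.  18.   9.] [  7.  -3. 139. -25.  20.  41.] [[116.0, 1.0, 55.0, 12.0], [92.0, 5.0, 87.0, 8.0], [70.0, 8.0, 116.0, 7.0]]
   pre [  2. -22. 144.  -4.  31.   8.]
66 [  1.  -8. 142.  -4.  22.   7.] [  6.  -2. 137. -19.  24.  34.] [[114.0, 1.0, 58.0, 11.0], [90.0, 5.0, 90.0, 7.0], [68.0, 8.0, 119.0, 7.0]]
   pre [  2. -20. 142.  -3.  34.   6.]
```

Run:
```python
from h import *
from workcell import monitor
u=np.load("u.npy");T0=cur(monitor.read_state())
G=grasp(u,-.010,.062,60);B=G@M(np.eye(3),[0,0,-.07])
print(T0[:3,3],B[:3,3],G[:3,3],rows(T0,B,5))
```

```text
[0.45235254 0.04941203 0.17393303] [0.44653379 0.02834849 0.1061673 ] [0.48150048 0.02682181 0.04554552] ([8.68, -4.13, 10.52], [-0.293, 1.878, -0.092])
```

Emit:
{"method": "jog_arm", "body": {"commands": [{"travel": [8.68,-4.13,10.52],"rot": [-0.293,1.878,-0.092],"claw": 0},{"travel": [8.68,-4.13,10.52],"rot": [-0.293,1.878,-0.092],"claw": 0},{"travel": [8.68,-4.13,10.52],"rot": [-0.293,1.878,-0.092],"claw": 0},{"travel": [8.68,-4.13,10.52],"rot": [-0.293,1.878,-0.092],"claw": 0},{"travel": [8.68,-4.13,10.52],"rot": [-0.293,1.878,-0.092],"claw": 0}]}}

```text
time: 2.7
tool_pos: [0.4448, 0.0329, 0.1045]
tcp_rot: [0.047, 2.622, -0.011]
wrist_force: [0.2, 0.3, 0.6]
width: 1.005
grip_force: 0.0
```

Run:
```python
from h import *
from workcell import monitor,viewer
u=np.load("u.npy");T0=cur(monitor.read_state())
G=grasp(u,-.010,.062,60);print(T0[:3,3],rows(T0,G,5),rows(T0,G,10))
a=viewer.read_camera("top")["color"][180:250,270:370];b=viewer.read_camera("side")["color"][150:240,270:370]
f=lambda i:cv2.resize(i,None,fx=4,fy=4,interpolation=cv2.INTER_CUBIC)
o=np.zeros((360,800,3),np.uint8);o[:280,:400]=f(a);o[:,400:]=f(b);cv2.imwrite("pics/p2.png",o)
```

```text
[0.4447794  0.03290121 0.10446727] ([-0.54, -0.94, 13.9], [0.054, -0.05, 0.073]) ([-0.27, -0.47, 6.95], [0.027, -0.025, 0.036])
```

View pics/p2.png

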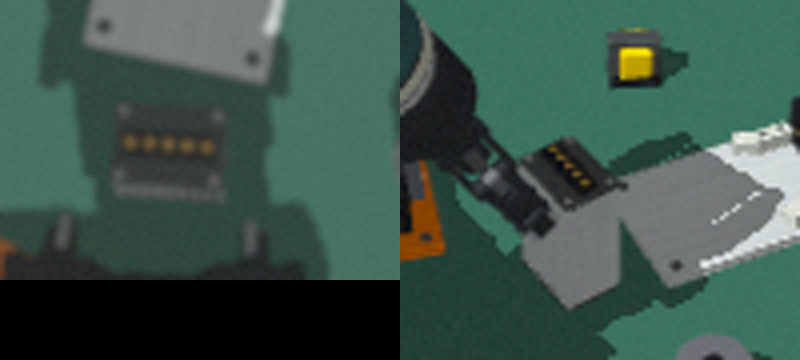

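The fingers straddle the converter (fingers at crop x 62/250, unit 115-225), and the planned advance takes out the remaining offset. Advancing, then closing.

Emit:
{"method": "jog_arm", "body": {"commands": [{"travel": [-0.5,-2,10],"claw": 0},{"travel": [-0.5,-2,12],"claw": 0},{"travel": [-0.5,-0.7,14],"claw": 0},{"travel": [-0.5,0,16],"claw": 0},{"travel": [-0.7,0,17.5],"claw": 0}]}}

```text
$.commands[0]: bad value
```

Emit:
{"method": "jog_arm", "body": {"commands": [{"claw": 40},{"claw": 60},{"claw": 80},{"claw": 100},{"claw": 140}], "force": 60}}

```text
$.commands[0]: bad value
```

Emit:
{"method": "jog_arm", "body": {"commands": [{"claw": 255},{"claw": 255},{"claw": 255},{"claw": 255},{"claw": 255}]}}

```text
$.commands[0]: bad value
```

Run:
```python
from h import *
from workcell import monitor
s=monitor.read_state();T0=cur(s);print(T0.round(4),np.degrees(s["q"]).round(),s["wrist_force"],s["grip_force"],s["width"])
n=np.load("n.npy");G=grasp(np.load("u.npy"),-.010,.062,60);print(G.round(4))
st=tf(n,[[-.022-.006,0,0]])[0];st[2]=n[2]
E=np.linalg.inv(G)@T0; 
H=grasp(st,-.010,.062,60);print(H[:3,3])
H[2,3]=T0[2,3]+.003
print(rows(T0,M(T0[:3,:3],T0[:3,3]+[0,0,.003]),1),rows(M(T0[:3,:3],T0[:3,3]+[0,0,.003]),H,10))
```

```text
[[-8.687e-01  3.710e-02  4.939e-01  4.440e-01]
 [ 3.250e-02  9.993e-01 -1.790e-02  3.250e-02]
 [-4.942e-01  5.000e-04 -8.693e-01  1.033e-01]
 [ 0.000e+00  0.000e+00  0.000e+00  1.000e+00]] [  3. -22. 146.  -6.  26. -81.] [ 0.17861987  0.18345585 -0.65838684] 0.0 0.9999149514784816
[[-0.8652  0.0436  0.4995  0.4815]
 [ 0.0378  0.999  -0.0218  0.0268]
 [-0.5     0.     -0.866   0.0455]
 [ 0.      0.      0.      1.    ]]
[0.51434471 0.03440883 0.04554552]
([-1.48, 0.0, -2.61], [0.0, 0.0, -0.0]) ([-6.05, 1.03, 3.46], [0.517, -0.038, 0.897])
```

All fields are required in every row.

Emit:
{"method": "jog_arm", "body": {"commands": [{"travel": [-0.4,-1.5,10],"rot": [0,0,0],"claw": 0},{"travel": [-0.4,-1.5,12],"rot": [0,0,0],"claw": 0},{"travel": [-0.5,-1.0,14],"rot": [0,0,0.2],"claw": 0},{"travel": [-0.5,-0.3,16],"rot": [0,0,0.1],"claw": 0},{"travel": [-0.5,0,16],"rot": [0,0,0],"claw": 0}], "force": 60}}

```text
time: 3.3
tool_pos: [0.4818, 0.0277, 0.0479]
tcp_rot: [0.054, 2.618, -0.01]
wrist_force: [0.3, -0.2, -0.2]
width: 0.999
grip_force: 0.0
```

Emit:
{"method": "jog_arm", "body": {"commands": [{"travel": [0,0,0],"rot": [0,0,0],"claw": 40},{"travel": [0,0,0],"rot": [0,0,0],"claw": 60},{"travel": [0,0,0],"rot": [0,0,0],"claw": 80},{"travel": [0,0,0],"rot": [0,0,0],"claw": 100},{"travel": [0,0,0],"rot": [0,0,0],"claw": 140}]}}

```text
time: 3.8
tool_pos: [0.4814, 0.027, 0.0484]
tcp_rot: [0.054, 2.618, -0.01]
wrist_force: [-2.8, 3.4, 4.1]
width: 0.694
grip_force: 63.3
```

Run:
```python
from h import *
from workcell import monitor
s=monitor.read_state();T0=cur(s);print(T0.round(4),np.degrees(s["q"]).round(),s["wrist_force"],s["grip_force"],s["width"])
```

```text
[[-0.8655  0.0406  0.4993  0.4814]
 [ 0.0368  0.9992 -0.0175  0.027 ]
 [-0.4995  0.0033 -0.8663  0.0484]
 [ 0.      0.      0.      1.    ]] [  2. -10. 145.  -7.  14. -80.] [-2.7508055   3.38634355  4.07807659] 63.33156108856201 0.6942010515853886
```

Run:
```python
from h import *
from workcell import monitor
T0=cur(monitor.read_state());u=np.load("u.npy");n=np.load("n.npy")
U0=M(Ro.from_euler("z",np.radians(-2.3)).as_matrix(),[u[0],.0271,0])  # unit pose at grip
rel=np.linalg.inv(U0)@T0;np.save("rel.npy",rel);print(rel.round(4))
st=tf(n,[[-.028,0,.003]])[0];U1=M(Ro.from_euler("z",n[2]).as_matrix(),st)
L=M(T0[:3,:3],T0[:3,3]+[0,0,.003]);H=U1@rel
print(rows(L,H,10),np.degrees(ik(H)).round())
```

```text
[[-8.663e-01  5.000e-04  4.996e-01 -6.000e-04]
 [ 2.000e-03  1.000e+00  2.600e-03 -1.000e-04]
 [-4.995e-01  3.300e-03 -8.663e-01  4.840e-02]
 [ 0.000e+00  0.000e+00  0.000e+00  1.000e+00]]
([-2.75, 1.12, 1.59], [0.509, -0.003, 0.882]) [  8.  -5. 141. -33.  18.  49.]
```

Emit:
{"method": "jog_arm", "body": {"commands": [{"travel": [-0.5,0,-0.9],"rot": [0,0,0],"claw": 140},{"travel": [-0.5,0,-0.9],"rot": [0,0,0],"claw": 140},{"travel": [-0.5,0,-0.8],"rot": [0,0,0],"claw": 140},{"travel": [0,0,0],"rot": [0,0,0],"claw": 140},{"travel": [0,0,0],"rot": [0,0,0],"claw": 140}]}}

```text
time: 4.3
tool_pos: [0.4809, 0.0265, 0.0503]
tcp_rot: [0.055, 2.62, -0.011]
wrist_force: [-0.3, 0.6, -5.5]
width: 0.694
grip_force: 64.4
```

Emit:
{"method": "jog_arm", "body": {"commands": [{"travel": [-2.75,1.12,1.59],"rot": [0.509,0,0.882],"claw": 140},{"travel": [-2.75,1.12,1.59],"rot": [0.509,0,0.882],"claw": 140},{"travel": [-2.75,1.12,1.59],"rot": [0.509,0,0.882],"claw": 140},{"travel": [-2.75,1.12,1.59],"rot": [0.509,0,0.882],"claw": 140},{"travel": [-2.75,1.12,1.59],"rot": [0.509,0,0.882],"claw": 140}]}}

```text
time: 4.8
tool_pos: [0.4976, 0.031, 0.0505]
tcp_rot: [0.172, 2.615, -0.042]
wrist_force: [0.6, 0.5, -6.0]
width: 0.693
grip_force: 64.6
```

Emit:
{"method": "jog_arm", "body": {"commands": [{"travel": [-2.75,1.12,1.59],"rot": [0.509,0,0.882],"claw": 140},{"travel": [-2.75,1.12,1.59],"rot": [0.509,0,0.882],"claw": 140},{"travel": [-2.75,1.12,1.59],"rot": [0.509,0,0.882],"claw": 140},{"travel": [-2.75,1.12,1.59],"rot": [0.509,0,0.882],"claw": 140},{"travel": [-2.75,1.12,1.59],"rot": [0.509,0,0.882],"claw": 140}]}}

```text
time: 5.3
tool_pos: [0.5143, 0.034, 0.0505]
tcp_rot: [0.288, 2.606, -0.073]
wrist_force: [-0.0, 0.4, -5.7]
width: 0.697
grip_force: 64.5
```

Run:
```python
from h import *
from workcell import monitor,viewer
s=monitor.read_state();T0=cur(s);print(T0.round(4),np.degrees(s["q"]).round(),s["wrist_force"])
U=T0@np.linalg.inv(np.load("rel.npy"));n=np.load("n.npy")
N=M(Ro.from_euler("z",n[2]).as_matrix(),[n[0],n[1],0]);print((np.linalg.inv(N)@U).round(4),Ro.from_matrix((np.linalg.inv(N)@U)[:3,:3]).as_rotvec(degrees=True))
a=viewer.read_camera("top")["color"][110:240,270:370];b=viewer.read_camera("side")["color"][150:240,280:380]
f=lambda i,k:cv2.resize(i,None,fx=k,fy=k,interpolation=cv2.INTER_CUBIC)
o=np.zeros((520,800,3),np.uint8);o[:,:400]=f(a,4);o[:360,400:]=f(b,4);cv2.imwrite("pics/p3.png",o)
```

```text
[[-0.846   0.2179  0.4866  0.5143]
 [ 0.1904  0.976  -0.1059  0.034 ]
 [-0.498   0.0031 -0.8672  0.0505]
 [ 0.      0.      0.      1.    ]] [  8.  -4. 141. -33.  18. -41.] [-1.38030778e-03  3.63512156e-01 -5.69364382e+00]
[[ 1.00e+00  1.30e-03  1.80e-03 -2.79e-02]
 [-1.30e-03  1.00e+00  2.00e-04 -3.00e-04]
 [-1.80e-03 -2.00e-04  1.00e+00  2.00e-03]
 [ 0.00e+00  0.00e+00  0.00e+00  1.00e+00]] [-0.01124919  0.10404818 -0.07373937]
```

View pics/p3.png

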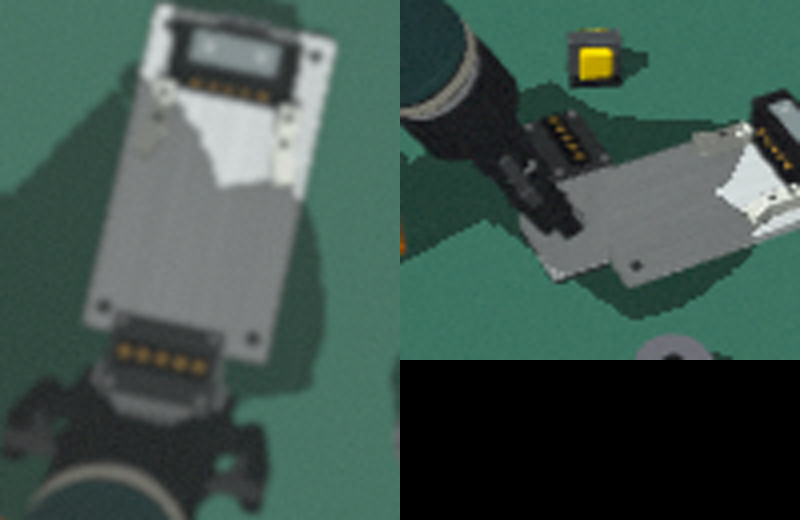

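The converter is squared in front of the plate, terminals at crop (162,362), front top edge (118,315)-(224,337). Comparing with the prediction, then lowering.

Run:
```python
from h import *
T=pickle.load(open("top0.pkl","rb"));n=np.load("n.npy")
for X in([-.006,.03,.112],[-.006,-.03,.112],[-.028,0,.112]):
    print(((proj(T,tf(n,[X]))-[270-.4,110-.4])*4).round(),end=" ")
```

```text
[[112. 312.]] [[223. 337.]] [[158. 365.]]
```

Emit:
{"method": "jog_arm", "body": {"commands": [{"travel": [0.3,0,0.4],"rot": [0,0,0],"claw": 140},{"travel": [0.3,0,0.4],"rot": [0,0,0],"claw": 140},{"travel": [0.3,0,0.4],"rot": [0,0,0],"claw": 140},{"travel": [0,0,0],"rot": [0,0,0],"claw": 140},{"travel": [0,0,0],"rot": [0,0,0],"claw": 140}]}}

```text
time: 5.9
tool_pos: [0.514, 0.0339, 0.0492]
tcp_rot: [0.287, 2.606, -0.073]
wrist_force: [0.4, -0.3, -5.4]
width: 0.691
grip_force: 64.7
```

Emit:
{"method": "jog_arm", "body": {"commands": [{"travel": [0.2,0,0.35],"rot": [0,0,0],"claw": 140},{"travel": [0.2,0,0.35],"rot": [0,0,0],"claw": 140},{"travel": [0,0,0],"rot": [0,0,0],"claw": 140},{"travel": [0,0,0],"rot": [0,0,0],"claw": 140},{"travel": [0,0,0],"rot": [0,0,0],"claw": 140}]}}

```text
time: 6.4
tool_pos: [0.5142, 0.034, 0.0486]
tcp_rot: [0.287, 2.606, -0.073]
wrist_force: [-1.0, -1.2, -5.4]
width: 0.692
grip_force: 64.9
```

Emit:
{"method": "jog_arm", "body": {"commands": [{"travel": [-0.7,0,0.4],"rot": [0,0,0],"claw": 140},{"travel": [-0.7,0,0.4],"rot": [0,0,0],"claw": 140},{"travel": [-0.7,0,0.4],"rot": [0,0,0],"claw": 140},{"travel": [0,0,0],"rot": [0,0,0],"claw": 140},{"travel": [0,0,0],"rot": [0,0,0],"claw": 140}]}}

```text
time: 6.9
tool_pos: [0.5166, 0.0335, 0.0485]
tcp_rot: [0.287, 2.606, -0.073]
wrist_force: [0.6, -0.0, -4.8]
width: 0.696
grip_force: 64.8
```

Emit:
{"method": "jog_arm", "body": {"commands": [{"travel": [0.25,0,0.43],"rot": [0,0,0],"claw": 140},{"travel": [-0.43,0,0.25],"rot": [0,0,0],"claw": 140},{"travel": [-0.43,0,0.25],"rot": [0,0,0],"claw": 140},{"travel": [0,0,0],"rot": [0,0,0],"claw": 140},{"travel": [0,0,0],"rot": [0,0,0],"claw": 140}]}}

```text
time: 7.4
tool_pos: [0.5178, 0.0334, 0.0485]
tcp_rot: [0.287, 2.605, -0.073]
wrist_force: [-4.3, 2.2, 3.2]
width: 0.693
grip_force: 66.1
```

Emit:
{"method": "jog_arm", "body": {"commands": [{"travel": [-0.43,0,0.25],"rot": [0,0,0],"claw": 140},{"travel": [-0.43,0,0.25],"rot": [0,0,0],"claw": 140},{"travel": [-0.43,0,0.25],"rot": [0,0,0],"claw": 140},{"travel": [0,0,0],"rot": [0,0,0],"claw": 140},{"travel": [0,0,0],"rot": [0,0,0],"claw": 140}]}}

```text
time: 7.9
tool_pos: [0.5181, 0.0333, 0.0486]
tcp_rot: [0.288, 2.606, -0.073]
wrist_force: [-20.9, 5.7, 19.6]
width: 0.689
grip_force: 68.5
```

Emit:
{"method": "jog_arm", "body": {"commands": [{"travel": [0.3,0,-0.5],"rot": [0,0,0],"claw": 140},{"travel": [0.2,0,-0.3],"rot": [0,0,0],"claw": 140},{"travel": [0.2,0,-0.2],"rot": [0,0,0],"claw": 140},{"travel": [0,0,0],"rot": [0,0,0],"claw": 140},{"travel": [0,0,0],"rot": [0,0,0],"claw": 140}]}}

```text
time: 8.4
tool_pos: [0.5178, 0.0333, 0.0486]
tcp_rot: [0.287, 2.606, -0.072]
wrist_force: [-5.2, 1.9, 3.4]
width: 0.689
grip_force: 65.5
```

Emit:
{"method": "jog_arm", "body": {"commands": [{"travel": [0,0,0],"rot": [0,0,0],"claw": 70},{"travel": [0,0,0],"rot": [0,0,0],"claw": 50},{"travel": [0,0,0],"rot": [0,0,0],"claw": 50},{"travel": [-0.6,0,0],"rot": [0,-1.75,0],"claw": 50},{"travel": [-0.6,0,0],"rot": [0,-1.75,0],"claw": 50}]}}

```text
time: 8.9
tool_pos: [0.52, 0.0331, 0.05]
tcp_rot: [0.281, 2.543, -0.079]
wrist_force: [-0.0, -0.9, 0.7]
width: 0.801
grip_force: 0.0
```

Emit:
{"method": "jog_arm", "body": {"commands": [{"travel": [0,0,0],"rot": [0,0,0],"claw": 50},{"travel": [0,0,0],"rot": [0,0,0],"claw": 60},{"travel": [0,0,0],"rot": [0,0,0],"claw": 80},{"travel": [0,0,0],"rot": [0,0,0],"claw": 110},{"travel": [0,0,0],"rot": [0,0,0],"claw": 140}]}}

```text
time: 9.4
tool_pos: [0.5194, 0.0331, 0.0497]
tcp_rot: [0.28, 2.545, -0.08]
wrist_force: [-3.4, 1.0, 4.7]
width: 0.69
grip_force: 62.5
```

Emit:
{"method": "jog_arm", "body": {"commands": [{"travel": [0,0,0],"rot": [0,0,0],"claw": 140},{"travel": [0,0,0],"rot": [0,0,0],"claw": 140},{"travel": [0,0,0],"rot": [0,0,0],"claw": 140},{"travel": [0,0,0],"rot": [0,0,0],"claw": 140},{"travel": [0,0,0],"rot": [0,0,0],"claw": 140}]}}

```text
time: 9.9
tool_pos: [0.5194, 0.0331, 0.0497]
tcp_rot: [0.28, 2.545, -0.08]
wrist_force: [-3.9, 1.0, 5.3]
width: 0.688
grip_force: 62.5
```

Run:
```python
from h import *
from workcell import monitor
s=monitor.read_state();T0=cur(s);n=np.load("n.npy");print(T0.round(4),np.degrees(s["q"]).round(),s["wrist_force"],s["width"],s["grip_force"])
Rn=Ro.from_euler("z",n[2]).as_matrix();Rt=Rn.T@T0[:3,:3];print(Rt.round(3))
# contact pose TCP was (.5178,.0333,.0486): face 22.6..25 ahead; pivot 25.5 mm ahead along nest x, z=.010
P=np.array([.5178,.0333,0])+Rn@[.0255,0,0];P[2]=.010
c=T0[:3,:3].T@(P-T0[:3,3]);print("c",c*1000)
ax=T0[:3,:3].T@Rn[:,1]
for d in(1,3,5):
    D=Ro.from_rotvec(ax*np.radians(d)).as_matrix();print(d,(c-D@c)*1000,ax*d)
N=M(Rn,[P[0],P[1],0]);
n2=[P[0],P[1],n[2]];np.save("piv.npy",n2)
for k in range(0,95,15):print(k,np.degrees(ik(tip(T0,n2,k))).round(),tip(T0,n2,k)[:3,3].round(4))
```

```text
[[-0.8142  0.2168  0.5386  0.5194]
 [ 0.1826  0.9762 -0.1169  0.0331]
 [-0.5511  0.0031 -0.8344  0.0497]
 [ 0.      0.      0.      1.    ]] [  8.  -4. 142. -48.  15. -25.] [-3.857586    1.02658824  5.34721729] 0.6883190240710679 62.49106049537659
[[-0.834  0.001  0.551]
 [ 0.002  1.     0.002]
 [-0.551  0.003 -0.834]]
c [ 1.91254663 -0.22578143 46.27978409]
1 [-0.80740693  0.00174858  0.04043602] [0.00227677 0.99999495 0.00221846]
3 [-2.41948928  0.00514582  0.16354655] [0.00683031 2.99998484 0.00665537]
5 [-4.02629339  0.0084064   0.34284294] [0.01138384 4.99997474 0.01109228]
0 [  8.  -4. 142. -48.  15.  65.] [0.5194 0.0331 0.0497]
15 [  4.   0. 131. -10.  31.  24.] [0.5302 0.0307 0.0545]
30 [  1.   9. 120.  -1.  48.  14.] [0.5419 0.0281 0.0563]
45 [ -1.  19. 108.   3.  65.  10.] [0.5536 0.0255 0.055 ]
60 [-3. 30. 96.  4. 80.  8.] [0.5646 0.0231 0.0505]
75 [-4. 42. 84.  6. 96.  7.] [0.5741 0.021  0.0434]
90 [ -5.  53.  73.   7. 110.   7.] [0.5815 0.0193 0.0339]
```

Emit:
{"method": "jog_arm", "body": {"commands": [{"travel": [-1.61,0,0.1],"rot": [0,2,0],"claw": 140},{"travel": [-1.61,0,0.1],"rot": [0,2,0],"claw": 140},{"travel": [-1.61,0,0.1],"rot": [0,2,0],"claw": 140},{"travel": [-1.61,0,0.1],"rot": [0,2,0],"claw": 140},{"travel": [-1.61,0,0.1],"rot": [0,2,0],"claw": 140}]}}

```text
time: 10.4
tool_pos: [0.5266, 0.0317, 0.0531]
tcp_rot: [0.299, 2.719, -0.056]
wrist_force: [0.0, -1.2, 0.0]
width: 0.69
grip_force: 64.1
```

```bash
cat > st.py <<'E'
from h import *
from workcell import monitor
s=monitor.read_state();T0=cur(s);n2=np.load("piv.npy")
Rn=Ro.from_euler("z",n2[2]).as_matrix();Rt=Rn.T@T0[:3,:3]
P=np.array([n2[0],n2[1],.01]);print("pos nest",(Rn.T@(T0[:3,3]-P)*1000).round(2),"c",(T0[:3,:3].T@(P-T0[:3,3])*1000).round(2),"rotv",Ro.from_matrix(Rt).as_rotvec(degrees=True).round(2),"tilt",np.degrees(np.arctan2(-Rt[2,2],Rt[0,2])).round(2),"F nest",(Rn.T@s["wrist_force"]).round(1),"grip",s["grip_force"],s["width"],np.degrees(s["q"]).round(),s["time"])
E
python3 st.py
```

```text
pos nest [-16.57   0.36  43.09] c [ 1.87 -0.52 46.13] rotv [1.2000e-01 1.5663e+02 3.0000e-01] tilt 66.63 F nest [ 0.3 -1.2  0. ] grip 64.09294009208679 0.6896959877350695 [  5.  -2. 135. -16.  25. -59.] 10.4
```

Emit:
{"method": "jog_arm", "body": {"commands": [{"travel": [-2.42,0,0.16],"rot": [0,3,0],"claw": 140},{"travel": [-2.42,0,0.16],"rot": [0,3,0],"claw": 140},{"travel": [-2.42,0,0.16],"rot": [0,3,0],"claw": 140},{"travel": [-2.42,0,0.16],"rot": [0,3,0],"claw": 140},{"travel": [-2.42,0,0.16],"rot": [0,3,0],"claw": 140}]}}

```text
time: 10.9
tool_pos: [0.5377, 0.0289, 0.0553]
tcp_rot: [0.328, 2.98, -0.019]
wrist_force: [1.2, -0.2, -2.4]
width: 0.69
grip_force: 64.2
```

```bash
python3 st.py
```

```text
pos nest [-5.130e+00  3.000e-02  4.533e+01] c [ 1.45 -0.18 45.59] rotv [1.0000e-01 1.7173e+02 2.9000e-01] tilt 81.73 F nest [ 1.2  0.  -2.4] grip 64.21156525611877 0.6903284130158306 [  2.   6. 124.  -3.  42. -74.] 10.9
```

Emit:
{"method": "jog_arm", "body": {"commands": [{"travel": [-2.42,0,0.16],"rot": [0,3,0],"claw": 140},{"travel": [-2.42,0,0.16],"rot": [0,3,0],"claw": 140},{"travel": [-2.42,0,0.16],"rot": [0,3,0],"claw": 140},{"travel": [-2.42,0,0.16],"rot": [0,3,0],"claw": 140},{"travel": [-2.42,0,0.16],"rot": [0,3,0],"claw": 140}]}}

```text
time: 11.4
tool_pos: [0.5482, 0.0262, 0.0538]
tcp_rot: [-0.33, -3.005, -0.024]
wrist_force: [-1.0, 0.3, -4.5]
width: 0.694
grip_force: 64.4
```

Emit:
{"method": "jog_arm", "body": {"commands": [{"travel": [-2.42,0,0.16],"rot": [0,3,0],"claw": 140},{"travel": [-2.42,0,0.16],"rot": [0,3,0],"claw": 140},{"travel": [-2.42,0,0.16],"rot": [0,3,0],"claw": 140},{"travel": [-2.42,0,0.16],"rot": [0,3,0],"claw": 140},{"travel": [-2.42,0,0.16],"rot": [0,3,0],"claw": 140}]}}

```text
time: 11.9
tool_pos: [0.5592, 0.0237, 0.0508]
tcp_rot: [-0.301, -2.744, -0.062]
wrist_force: [-3.0, -0.3, -0.9]
width: 0.689
grip_force: 64.8
```

```bash
python3 st.py
```

```text
pos nest [16.98 -0.39 40.76] c [ 0.52  0.27 44.15] rotv [-3.0000e-02 -1.5806e+02 -2.1000e-01] tilt 111.94 F nest [-2.8 -1.  -0.9] grip 64.75847125053406 0.6894515580361936 [ -3.  27. 100.   4.  75. -82.] 11.9
```

Emit:
{"method": "jog_arm", "body": {"commands": [{"travel": [-2.35,0,-0.25],"rot": [0,3,0],"claw": 140},{"travel": [-2.35,0,-0.25],"rot": [0,3,0],"claw": 140},{"travel": [-2.35,0,-0.25],"rot": [0,3,0],"claw": 140},{"travel": [-2.35,0,-0.25],"rot": [0,3,0],"claw": 140},{"travel": [-2.35,0,-0.25],"rot": [0,3,0],"claw": 140}]}}

```text
time: 12.4
tool_pos: [0.5699, 0.0214, 0.0457]
tcp_rot: [-0.272, -2.485, -0.094]
wrist_force: [-3.0, 0.1, -4.6]
width: 0.691
grip_force: 64.5
```

```bash
python3 st.py;python3 - <<'E'
from h import *
from workcell import viewer
a=viewer.read_camera("top")["color"][80:240,270:370];b=viewer.read_camera("side")["color"][130:240,280:400]
f=lambda i,k:cv2.resize(i,None,fx=k,fy=k,interpolation=cv2.INTER_CUBIC)
o=np.zeros((560,800,3),np.uint8);o[:,:350]=f(a,3.5);o[:413,350:]=f(b,3.75);cv2.imwrite("pics/p4.png",o)
E
```

```text
pos nest [27.93 -0.37 35.71] c [ 0.87  0.26 45.33] rotv [  -0.   -143.07   -0.2 ] tilt 126.93 F nest [-3.  -0.6 -4.6] grip 64.45273160934448 0.691224087355613 [ -4.  38.  88.   5.  91. -83.] 12.4Traceback (most recent call last):
  File "<stdin>", line 5, in <module>
ValueError: could not broadcast input array from shape (412,450,3) into shape (413,450,3)
```

```bash
cat > snap.py <<'E'
from h import *
import sys
from workcell import viewer
a=viewer.read_camera("top")["color"][80:240,270:370];b=viewer.read_camera("side")["color"][130:240,280:400]
o=np.zeros((560,800,3),np.uint8);o[:,:350]=cv2.resize(a,(350,560),interpolation=2);o[:412,350:]=cv2.resize(b,(450,412),interpolation=2);cv2.imwrite(sys.argv[1],o)
E
python3 snap.py pics/p4.png
```

```text
(no output)
```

View pics/p4.png

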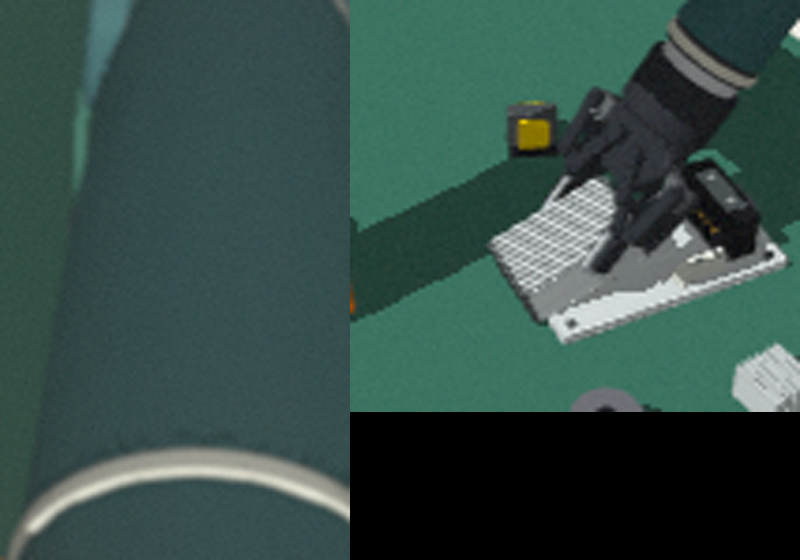

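The converter is tipped about 70°, fins up and on the edge, and the gripper clears the head (side crop ~(720,200)). Continuing slowly.

Emit:
{"method": "jog_arm", "body": {"commands": [{"travel": [-2.4,0,-0.1],"rot": [0,3,0],"claw": 140},{"travel": [-2.4,0,-0.1],"rot": [0,3,0],"claw": 140},{"travel": [-2.4,0,-0.1],"rot": [0,3,0],"claw": 140},{"travel": [-2.4,0,-0.1],"rot": [0,3,0],"claw": 140},{"travel": [-0.8,0,-0.1],"rot": [0,1,0],"claw": 140}]}}

```text
time: 13.1
tool_pos: [0.5794, 0.0194, 0.0392]
tcp_rot: [-0.248, -2.266, -0.118]
wrist_force: [0.1, 0.1, -5.9]
width: 0.692
grip_force: 65.4
```

```bash
python3 st.py
```

```text
pos nest [37.69 -0.24 29.18] c [ 2.26  0.12 47.62] rotv [ 1.0000e-02 -1.3046e+02 -2.0000e-01] tilt 139.54 F nest [ 0.   0.2 -5.9] grip 65.35134673118591 0.6916387414417122 [ -4.  48.  78.   7. 103. -83.] 13.1
```

Emit:
{"method": "jog_arm", "body": {"commands": [{"travel": [-1.2,0,0.05],"rot": [0,1.5,0],"claw": 140},{"travel": [-1.2,0,0.05],"rot": [0,1.5,0],"claw": 140},{"travel": [-1.2,0,0.05],"rot": [0,1.5,0],"claw": 140},{"travel": [-0.8,0,0.05],"rot": [0,1,0],"claw": 140},{"travel": [0,0,0],"rot": [0,0,0],"claw": 140}]}}

```text
time: 13.6
tool_pos: [0.5814, 0.019, 0.0364]
tcp_rot: [-0.237, -2.168, -0.127]
wrist_force: [-0.6, -0.2, -4.7]
width: 0.693
grip_force: 65.2
```

```bash
python3 st.py
```

```text
pos nest [39.73 -0.23 26.39] c [ 1.02  0.12 47.68] rotv [ 3.0000e-02 -1.2481e+02 -1.9000e-01] tilt 145.19 F nest [-0.6 -0.3 -4.7] grip 65.24727702140808 0.6925397019184504 [ -5.  52.  74.   7. 109. -83.] 13.6
```

Emit:
{"method": "jog_arm", "body": {"commands": [{"travel": [-0.41,0,0.29],"rot": [0,0.4,0],"claw": 140},{"travel": [-0.41,0,0.29],"rot": [0,0.4,0],"claw": 140},{"travel": [-0.41,0,0.29],"rot": [0,0.4,0],"claw": 140},{"travel": [0,0,0],"rot": [0,0,0],"claw": 140},{"travel": [0,0,0],"rot": [0,0,0],"claw": 140}]}}

```text
time: 14.1
tool_pos: [0.5816, 0.019, 0.0358]
tcp_rot: [-0.234, -2.149, -0.129]
wrist_force: [-0.5, -0.2, -5.8]
width: 0.694
grip_force: 65.2
```

```bash
python3 st.py
```

```text
pos nest [39.83 -0.14 25.81] c [6.100e-01 4.000e-02 4.746e+01] rotv [ 4.0000e-02 -1.2369e+02 -2.0000e-01] tilt 146.31 F nest [-0.5 -0.3 -5.8] grip 65.2376389503479 0.6942870733680802 [ -5.  53.  73.   7. 110. -83.] 14.1
```

Emit:
{"method": "jog_arm", "body": {"commands": [{"travel": [-0.41,0,0.29],"rot": [0,0,0],"claw": 140},{"travel": [-0.41,0,0.29],"rot": [0,0,0],"claw": 140},{"travel": [-0.41,0,0.29],"rot": [0,0,0],"claw": 140},{"travel": [0,0,0],"rot": [0,0,0],"claw": 140},{"travel": [0,0,0],"rot": [0,0,0],"claw": 140}]}}

```text
time: 14.6
tool_pos: [0.5816, 0.0191, 0.0348]
tcp_rot: [-0.234, -2.149, -0.129]
wrist_force: [-0.8, 0.1, -2.3]
width: 0.694
grip_force: 65.5
```

```bash
python3 st.py
```

```text
pos nest [39.85 -0.1  24.78] c [ 1.48  0.   46.91] rotv [ 4.0000e-02 -1.2368e+02 -1.9000e-01] tilt 146.32 F nest [-0.7 -0.1 -2.3] grip 65.47889471054077 0.6940966979113142 [ -5.  53.  73.   7. 110. -83.] 14.6
```

Emit:
{"method": "jog_arm", "body": {"commands": [{"travel": [-0.25,0,0.17],"rot": [0,0,0],"claw": 140},{"travel": [-0.25,0,0.17],"rot": [0,0,0],"claw": 140},{"travel": [-0.25,0,0.17],"rot": [0,0,0],"claw": 140},{"travel": [0,0,0],"rot": [0,0,0],"claw": 140},{"travel": [0,0,0],"rot": [0,0,0],"claw": 140}]}}

```text
time: 15.1
tool_pos: [0.5815, 0.0191, 0.0347]
tcp_rot: [-0.234, -2.148, -0.129]
wrist_force: [-1.3, 0.3, 5.8]
width: 0.696
grip_force: 65.9
```

```bash
python3 st.py; python3 snap.py pics/p5.png
```

```text
pos nest [39.81 -0.09 24.68] c [ 1.5  -0.   46.81] rotv [ 5.0000e-02 -1.2364e+02 -1.9000e-01] tilt 146.36 F nest [-1.3  0.   5.8] grip 65.86934208869934 0.6964470275525587 [ -5.  53.  73.   7. 110. -83.] 15.1
```

View pics/p5.png

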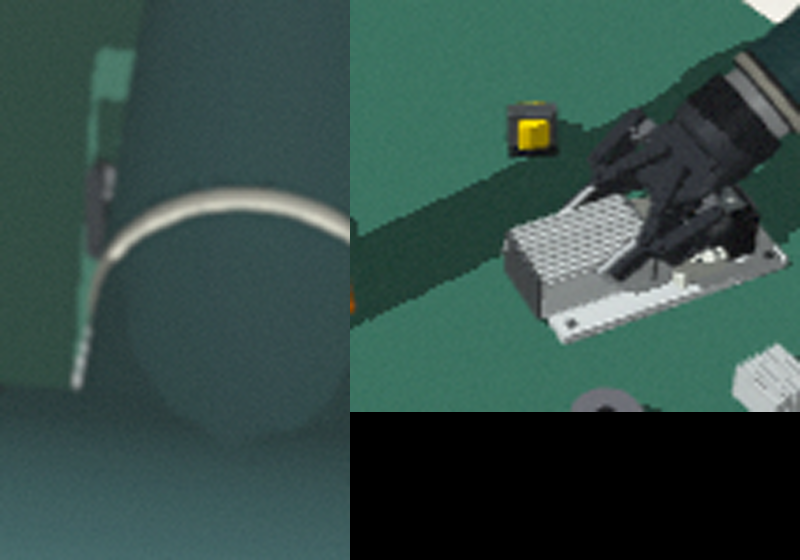

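It lies flat, fins up on the plate, foot at the front edge. Relieving, opening and withdrawing upward.

Emit:
{"method": "jog_arm", "body": {"commands": [{"travel": [0.3,0,-0.2],"rot": [0,0,0],"claw": 140},{"travel": [0,0,0],"rot": [0,0,0],"claw": 100},{"travel": [0,0,0],"rot": [0,0,0],"claw": 50},{"travel": [0,0,0],"rot": [0,0,0],"claw": 20},{"travel": [0,0,0],"rot": [0,0,0],"claw": 20}]}}

```text
time: 15.7
tool_pos: [0.5814, 0.0191, 0.0331]
tcp_rot: [-0.234, -2.149, -0.129]
wrist_force: [0.3, -0.4, -0.3]
width: 0.92
grip_force: 0.0
```

Emit:
{"method": "jog_arm", "body": {"commands": [{"travel": [4.1,0,-2.9],"rot": [0,0,0],"claw": 20},{"travel": [8.2,0,-5.7],"rot": [0,0,0],"claw": 20},{"travel": [12.3,0,-8.6],"rot": [0,0,0],"claw": 20},{"travel": [16.4,0,-11.4],"rot": [0,0,0],"claw": 20},{"travel": [16.4,0,-11.4],"rot": [0,0,0],"claw": 20}]}}

```text
time: 16.2
tool_pos: [0.5833, 0.0185, 0.1061]
tcp_rot: [-0.234, -2.15, -0.129]
wrist_force: [-0.0, 0.2, -0.4]
width: 0.921
grip_force: 0.0
```

```bash
python3 st.py
python3 - <<'E'
from h import *
from workcell import monitor
T0=cur(monitor.read_state());n2=np.load("piv.npy")
g=grasp([0,0,n2[2]],0,0,90);g[:3,3]=tf(n2,[[-.055,0,.12]])[0]
print(rows(T0,g,10),T0[:3,3],g[:3,3],np.degrees(ik(g)).round())
E
```

```text
pos nest [41.61 -0.26 96.12] c [-5.681e+01 -6.000e-02  8.799e+01] rotv [ 5.0000e-02 -1.2375e+02 -2.1000e-01] tilt 146.25 F nest [-0.1  0.2 -0.4] grip 0.0 0.9206629276752706 [ -5.  48.  73.   7. 115. -83.] 16.2
([9.37, 0.03, 3.93], [0.018, -5.625, 0.004]) [0.58326327 0.01854383 0.10612022] [0.48899724 0.03967582 0.12      ] [  2.   1. 121.  -0.  59.  14.]
```

Emit:
{"method": "jog_arm", "body": {"commands": [{"travel": [9.37,0,3.93],"rot": [0,-5.63,0],"claw": 20},{"travel": [9.37,0,3.93],"rot": [0,-5.63,0],"claw": 20},{"travel": [9.37,0,3.93],"rot": [0,-5.63,0],"claw": 255},{"travel": [9.37,0,3.93],"rot": [0,-5.63,0],"claw": 255},{"travel": [9.37,0,3.93],"rot": [0,-5.63,0],"claw": 255}], "force": 30}}

```text
time: 16.7
tool_pos: [0.5383, 0.0286, 0.1256]
tcp_rot: [-0.289, -2.644, -0.076]
wrist_force: [0.9, 0.3, -0.5]
width: 0.421
grip_force: 0.0
```

Emit:
{"method": "jog_arm", "body": {"commands": [{"travel": [9.37,0,3.93],"rot": [0,-5.63,0],"claw": 255},{"travel": [9.37,0,3.93],"rot": [0,-5.63,0],"claw": 255},{"travel": [9.37,0,3.93],"rot": [0,-5.63,0],"claw": 255},{"travel": [9.37,0,3.93],"rot": [0,-5.63,0],"claw": 255},{"travel": [9.37,0,3.93],"rot": [0,-5.63,0],"claw": 255}]}}

```text
time: 17.2
tool_pos: [0.4892, 0.0396, 0.1204]
tcp_rot: [0.342, 3.115, 0.005]
wrist_force: [-1.1, 0.6, -0.1]
width: 0.001
grip_force: 0.0
```

```bash
python3 st.py; sed -i 's/80:240,270:370/80:240,270:370/' snap.py; python3 snap.py pics/p6.png
```

```text
pos nest [-5.476e+01 -1.000e-02  1.104e+02] c [-53.94  -0.38 110.81] rotv [1.0000e-01 1.7957e+02 3.7000e-01] tilt 89.57 F nest [-1.2  0.3 -0.1] grip 0.0 0.0013502199163507563 [  2.   0. 121.   0.  58. -76.] 17.2
```

View pics/p6.png

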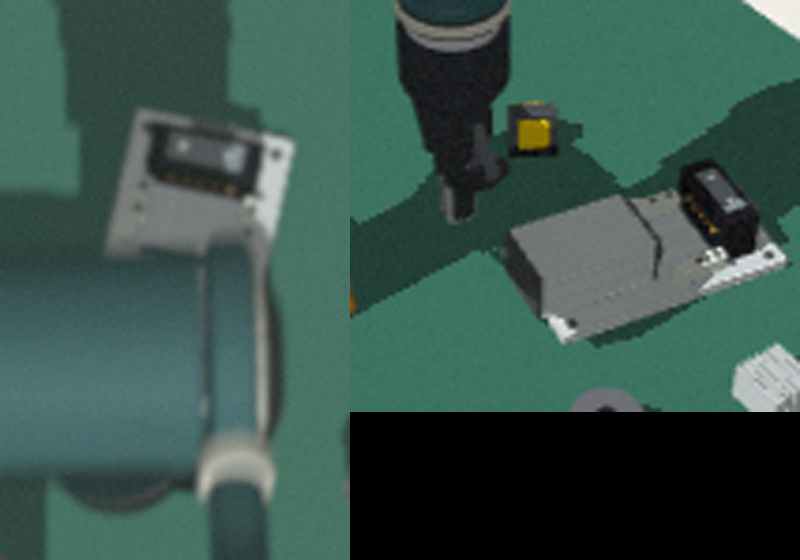

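The converter lies on the plate with its terminals towards the head. The foot face is at the left, side crop corners (505,262) and (541,318). Computing its place in the nest.

Run:
```python
from h import *
S=pickle.load(open("side0.pkl","rb"));n=np.load("n.npy");n2=np.load("piv.npy")
Rn=Ro.from_euler("z",n[2]).as_matrix()
print("piv in nest",Rn.T@(np.r_[n2[:2],0]-np.r_[n[:2],0]))
for uv,z in(((505,262),.010),((541,318),.010),((562,343),0.0),((655,278),.010)):
    p=ray(S,[(uv[0]-350)/3.75+280-.35,uv[1]/3.745+130-.35],z);print(uv,(Rn.T@(p-np.r_[n[:2],0])*1000).round(1))
```

```text
piv in nest [ 0.00061328 -0.00033583  0.        ]
(505, 262) [-3.1 38.8 10. ]
(541, 318) [ -4.2 -28.3  10. ]
(562, 343) [  3.  -50.4   0. ]
(655, 278) [ 96.  -27.7  10. ]
```

Emit:
{"method": "jog_arm", "body": {"commands": [{"travel": [0,0,18.5],"rot": [0,0.1,0],"claw": 255},{"travel": [0,0,18.5],"rot": [0,0.1,0],"claw": 255},{"travel": [0,0,18.5],"rot": [0,0.1,0],"claw": 255},{"travel": [0,0,18.5],"rot": [0,0.1,0],"claw": 255},{"travel": [0,0,18.5],"rot": [0,0,0],"claw": 255}]}}

```text
time: 17.8
tool_pos: [0.4907, 0.0397, 0.0262]
tcp_rot: [-0.343, -3.117, -0.006]
wrist_force: [-0.2, -0.0, 0.4]
width: -0.004
grip_force: 0.0
```

Emit:
{"method": "jog_arm", "body": {"commands": [{"travel": [-6,0,0],"rot": [0,0,0],"claw": 255},{"travel": [-6,0,0],"rot": [0,0,0],"claw": 255},{"travel": [-6,0,0],"rot": [0,0,0],"claw": 255},{"travel": [-4,0,0],"rot": [0,0,0],"claw": 255},{"travel": [-3,0,0],"rot": [0,0,0],"claw": 255}]}}

```text
time: 18.3
tool_pos: [0.5143, 0.0342, 0.0261]
tcp_rot: [-0.342, -3.118, -0.006]
wrist_force: [0.4, -0.3, -0.6]
width: -0.003
grip_force: 0.0
```

Emit:
{"method": "jog_arm", "body": {"commands": [{"travel": [-2,0,0],"rot": [0,0,0],"claw": 255},{"travel": [-2,0,0],"rot": [0,0,0],"claw": 255},{"travel": [-2,0,0],"rot": [0,0,0],"claw": 255},{"travel": [-2,0,0],"rot": [0,0,0],"claw": 255},{"travel": [-2,0,0],"rot": [0,0,0],"claw": 255}]}}

```text
time: 18.8
tool_pos: [0.5224, 0.0322, 0.0248]
tcp_rot: [-0.342, -3.116, -0.005]
wrist_force: [-1.4, -0.3, -0.4]
width: 0.004
grip_force: 0.6
```

```bash
python3 st.py
```

```text
pos nest [-20.73  -0.06  14.84] c [-20.84   0.04  14.68] rotv [-7.0000e-02 -1.7958e+02 -2.4000e-01] tilt 90.42 F nest [-1.3 -0.6 -0.4] grip 0.6243896763771772 0.0035311747103082274 [  1.  12. 120.   0.  48. -77.] 18.8
```

Emit:
{"method": "jog_arm", "body": {"commands": [{"travel": [-2.5,0,0],"rot": [0,0,0],"claw": 255},{"travel": [-2.5,0,0],"rot": [0,0,0],"claw": 255},{"travel": [-2.5,0,0],"rot": [0,0,0],"claw": 255},{"travel": [-2.5,0,0],"rot": [0,0,0],"claw": 255},{"travel": [-2.5,0,0],"rot": [0,0,0],"claw": 255}]}}

```text
time: 19.3
tool_pos: [0.5326, 0.0298, 0.0244]
tcp_rot: [-0.341, -3.111, -0.005]
wrist_force: [-5.9, 1.0, 4.3]
width: 0.0
grip_force: 2.8
```

Emit:
{"method": "jog_arm", "body": {"commands": [{"travel": [-2,0,0],"rot": [0,0,0],"claw": 255},{"travel": [-2,0,0],"rot": [0,0,0],"claw": 255},{"travel": [-2,0,0],"rot": [0,0,0],"claw": 255},{"travel": [-2,0,0],"rot": [0,0,0],"claw": 255},{"travel": [-2,0,0],"rot": [0,0,0],"claw": 255}]}}

```text
time: 19.8
tool_pos: [0.5423, 0.0276, 0.0244]
tcp_rot: [-0.341, -3.111, -0.005]
wrist_force: [-5.6, 1.4, 5.0]
width: -0.002
grip_force: 3.0
```

```bash
python3 st.py
```

```text
pos nest [-0.31 -0.22 14.36] c [-0.48  0.19 14.36] rotv [-7.0000e-02 -1.7933e+02 -1.9000e-01] tilt 90.67 F nest [-5.8  0.2  5. ] grip 3.0470695719122887 -0.00171174357643064 [  0.  14. 118.   0.  49. -78.] 19.8
```

Emit:
{"method": "jog_arm", "body": {"commands": [{"travel": [-2,0,-0.1],"rot": [0,-0.1,0],"claw": 255},{"travel": [-2,0,-0.1],"rot": [0,-0.1,0],"claw": 255},{"travel": [-2,0,-0.1],"rot": [0,-0.1,0],"claw": 255},{"travel": [-2,0,-0.1],"rot": [0,0,0],"claw": 255},{"travel": [-2,0,0],"rot": [0,0,0],"claw": 255}]}}

```text
time: 20.3
tool_pos: [0.5541, 0.0251, 0.0247]
tcp_rot: [-0.343, -3.121, -0.004]
wrist_force: [-2.3, 0.0, -1.9]
width: 0.006
grip_force: 1.1
```

```bash
python3 st.py; python3 snap.py pics/p7.png
```

```text
pos nest [11.69 -0.17 14.7 ] c [11.66  0.13 14.73] rotv [-7.0000e-02 -1.7986e+02 -2.3000e-01] tilt 90.14 F nest [-2.3 -0.5 -1.9] grip 1.073368862271309 0.005515434795693058 [ -0.  15. 117.   0.  49. -78.] 20.3
```

View pics/p7.png

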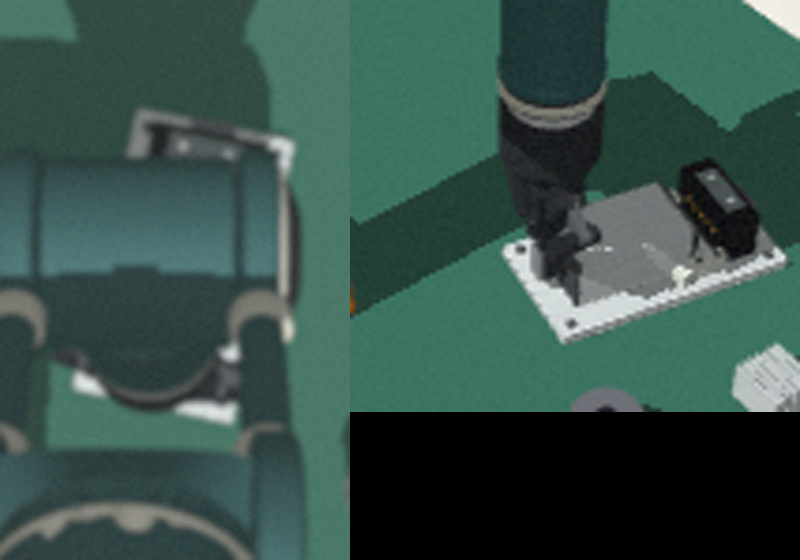

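It is square and entering between the guides (side crop ~(690,260)), with about 17 mm to go. Continuing gently until the force rises.

Emit:
{"method": "jog_arm", "body": {"commands": [{"travel": [-2,0,0],"rot": [0,0,0],"claw": 255},{"travel": [-2,0,0],"rot": [0,0,0],"claw": 255},{"travel": [-2,0,0],"rot": [0,0,0],"claw": 255},{"travel": [-2,0,0],"rot": [0,0,0],"claw": 255},{"travel": [-2,0,0],"rot": [0,0,0],"claw": 255}]}}

```text
time: 20.9
tool_pos: [0.5641, 0.0229, 0.025]
tcp_rot: [-0.343, -3.121, -0.005]
wrist_force: [-1.8, -0.1, -2.1]
width: 0.001
grip_force: 1.1
```

Emit:
{"method": "jog_arm", "body": {"commands": [{"travel": [-0.8,0,0],"rot": [0,0,0],"claw": 255},{"travel": [-0.8,0,0],"rot": [0,0,0],"claw": 255},{"travel": [-0.8,0,0],"rot": [0,0,0],"claw": 255},{"travel": [-0.8,0,0],"rot": [0,0,0],"claw": 255},{"travel": [-0.8,0,0],"rot": [0,0,0],"claw": 255}]}}

```text
time: 21.4
tool_pos: [0.5679, 0.0221, 0.0251]
tcp_rot: [-0.343, -3.121, -0.005]
wrist_force: [-3.1, 1.3, -0.2]
width: 0.002
grip_force: 1.4
```

```bash
python3 st.py
```

```text
pos nest [25.81 -0.1  15.1 ] c [25.78  0.04 15.15] rotv [-7.0000e-02 -1.7989e+02 -2.4000e-01] tilt 90.11 F nest [-3.3  0.6 -0.2] grip 1.3948678225278854 0.0015250490296210934 [ -0.  16. 115.   0.  49. -78.] 21.4
```

Emit:
{"method": "jog_arm", "body": {"commands": [{"travel": [-0.6,0,0],"rot": [0,0,0],"claw": 255},{"travel": [-0.6,0,0],"rot": [0,0,0],"claw": 255},{"travel": [-0.6,0,0],"rot": [0,0,0],"claw": 255},{"travel": [0,0,0],"rot": [0,0,0],"claw": 255},{"travel": [0,0,0],"rot": [0,0,0],"claw": 255}]}}

```text
time: 21.9
tool_pos: [0.5698, 0.0217, 0.0251]
tcp_rot: [-0.343, -3.122, -0.005]
wrist_force: [-1.7, 0.0, -0.5]
width: 0.0
grip_force: 1.1
```

Emit:
{"method": "jog_arm", "body": {"commands": [{"travel": [-0.5,0,0],"rot": [0,0,0],"claw": 255},{"travel": [-0.5,0,0],"rot": [0,0,0],"claw": 255},{"travel": [-0.5,0,0],"rot": [0,0,0],"claw": 255},{"travel": [0,0,0],"rot": [0,0,0],"claw": 255},{"travel": [0,0,0],"rot": [0,0,0],"claw": 255}]}}

```text
time: 22.4
tool_pos: [0.5712, 0.0214, 0.0251]
tcp_rot: [-0.343, -3.121, -0.005]
wrist_force: [-2.0, 0.3, -0.1]
width: -0.0
grip_force: 1.3
```

Emit:
{"method": "jog_arm", "body": {"commands": [{"travel": [-0.5,0,0],"rot": [0,0,0],"claw": 255},{"travel": [-0.5,0,0],"rot": [0,0,0],"claw": 255},{"travel": [-0.5,0,0],"rot": [0,0,0],"claw": 255},{"travel": [0,0,0],"rot": [0,0,0],"claw": 255},{"travel": [0,0,0],"rot": [0,0,0],"claw": 255}]}}

```text
time: 22.9
tool_pos: [0.5717, 0.0213, 0.0251]
tcp_rot: [-0.342, -3.119, -0.005]
wrist_force: [-5.9, 2.3, 2.4]
width: -0.002
grip_force: 3.1
```

Emit:
{"method": "jog_arm", "body": {"commands": [{"travel": [-0.4,0,0],"rot": [0,0,0],"claw": 255},{"travel": [-0.4,0,0],"rot": [0,0,0],"claw": 255},{"travel": [-0.4,0,0],"rot": [0,0,0],"claw": 255},{"travel": [0,0,0],"rot": [0,0,0],"claw": 255},{"travel": [0,0,0],"rot": [0,0,0],"claw": 255}]}}

```text
time: 23.4
tool_pos: [0.5716, 0.0213, 0.0251]
tcp_rot: [-0.342, -3.117, -0.005]
wrist_force: [-9.0, 2.4, 6.9]
width: 0.001
grip_force: 4.9
```

Stalled against the head with the force rising. Pressing a little more and holding.

Emit:
{"method": "jog_arm", "body": {"commands": [{"travel": [-0.4,0,0],"rot": [0,0,0],"claw": 255},{"travel": [-0.4,0,0],"rot": [0,0,0],"claw": 255},{"travel": [-0.3,0,0],"rot": [0,0,0],"claw": 255},{"travel": [0,0,0],"rot": [0,0,0],"claw": 255},{"travel": [0,0,0],"rot": [0,0,0],"claw": 255}]}}

```text
time: 23.9
tool_pos: [0.5716, 0.0213, 0.0251]
tcp_rot: [-0.342, -3.114, -0.005]
wrist_force: [-12.9, 2.6, 9.4]
width: -0.0
grip_force: 6.6
```

Emit:
{"method": "jog_arm", "body": {"commands": [{"travel": [0,0,0],"rot": [0,0,0],"claw": 255},{"travel": [0,0,0],"rot": [0,0,0],"claw": 255},{"travel": [0,0,0],"rot": [0,0,0],"claw": 255},{"travel": [0,0,0],"rot": [0,0,0],"claw": 255},{"travel": [0,0,0],"rot": [0,0,0],"claw": 255}]}}

```text
time: 24.4
tool_pos: [0.5716, 0.0213, 0.0251]
tcp_rot: [-0.342, -3.115, -0.005]
wrist_force: [-12.9, 2.9, 9.6]
width: -0.001
grip_force: 6.6
```

Emit:
{"method": "jog_arm", "body": {"commands": [{"travel": [1,0,0],"rot": [0,0,0],"claw": 255},{"travel": [2,0,0],"rot": [0,0,0],"claw": 255},{"travel": [8,0,0],"rot": [0,0,0],"claw": 255},{"travel": [14,0,0],"rot": [0,0,0],"claw": 255},{"travel": [20,0,0],"rot": [0,0,0],"claw": 255}]}}

```text
time: 24.9
tool_pos: [0.5315, 0.0303, 0.0257]
tcp_rot: [0.343, 3.122, 0.005]
wrist_force: [0.6, -0.2, -0.2]
width: 0.0
grip_force: 0.0
```

Emit:
{"method": "jog_arm", "body": {"commands": [{"travel": [5,0,-25],"rot": [0,0,0],"claw": 255},{"travel": [0,0,-30],"rot": [0,0,0],"claw": 255},{"travel": [0,0,-30],"rot": [0,0,0],"claw": 255},{"travel": [0,20,-30],"rot": [0,0,0],"claw": 255},{"travel": [0,40,-20],"rot": [0,0,0],"claw": 255}]}}

```text
time: 25.4
tool_pos: [0.5398, 0.0885, 0.1631]
tcp_rot: [0.348, 3.12, 0.004]
wrist_force: [0.9, 0.1, 0.3]
width: -0.001
grip_force: 0.0
```

Emit:
{"method": "jog_arm", "body": {"commands": [{"travel": [0,45,0],"rot": [0,0,0],"claw": 255},{"travel": [0,45,0],"rot": [0,0,0],"claw": 255},{"travel": [0,45,0],"rot": [0,0,0],"claw": 255},{"travel": [0,45,0],"rot": [0,0,0],"claw": 255},{"travel": [0,20,0],"rot": [0,0,0],"claw": 255}]}}

```text
time: 25.9
tool_pos: [0.5827, 0.2885, 0.1612]
tcp_rot: [-0.339, -3.123, -0.008]
wrist_force: [0.0, -0.3, -0.4]
width: -0.002
grip_force: 0.0
```

```bash
python3 st.py; python3 snap.py pics/p8.png
```

```text
pos nest [-17.32 263.23 151.21] c [ -16.98 -263.98  149.94] rotv [ 1.5000e-01 -1.7996e+02 -4.3000e-01] tilt 90.03 F nest [ 0.1 -0.3 -0.4] grip 0.0 -0.0020310654877141714 [ 24.  15.  99.   0.  65. -54.] 25.9
```

View pics/p8.png

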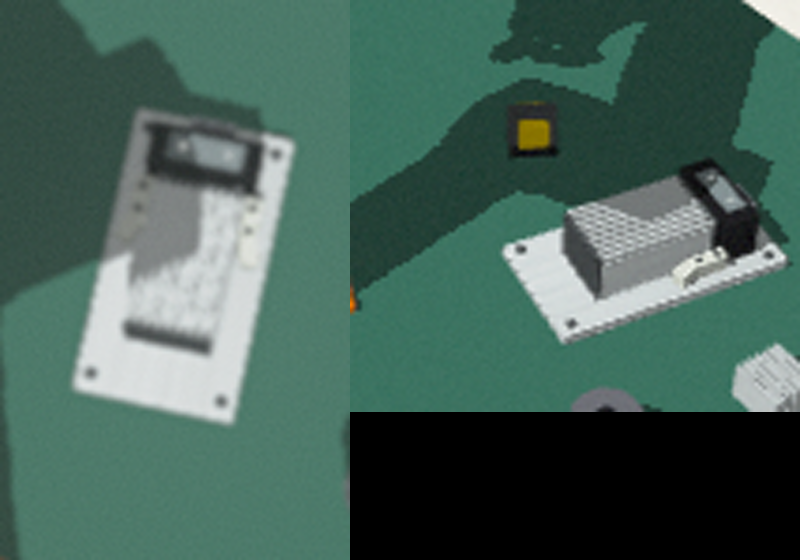

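The converter sits flat between the guides against the contact head (side crop ~(690,200)), square to the plate, and the bystanders have not moved. Handing in.

```bash
python3 -c "
from workcell import workorder
print(workorder.finish_job())"
```

```text
the job is handed in; nothing more can be done
None
```

The converter lies on its smooth side between the guides, pressed home against the contact head at about 13 N wrist force, with the arm clear and the other parts untouched; I handed the job in at about 26 s.

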